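# Stroke-test three plunger cartridges and reject the one that sticks

## Task

Try all three plunger cartridges in the test block by pressing each plunger gently down its stroke: two run fully home and are to be left so in the block, but one goes stiff part-way; stop there and do not force it. When all three have been tried, lift the stiff cartridge out and stand it upright in the empty, shallow reject tray, leaving everything else on the bench where it is.

Things in the scene. Friction and masses are not known exactly. Their poses are not given: they have to be found in the camera images.
- block: Heavy dark steel test block, fixed to the table: 70 x 235 mm (its x, y), 45 mm high, on a thin flange. Origin: centre of its underside, on the table top. Its top has three round sockets in a row along its y, 75 mm apart (the middle one at its centre), each 32.5 mm wide and 25 mm deep (socket floor 20 mm above the table). It stands turned by up to about 15 degrees.
- tray: The reject tray: fixed, square, shallow and empty open steel tray, 130 x 130 mm, 22 mm high, walls and floor 3 mm. Origin: centre of its underside; x, y along its sides. It stands to one side of the block; the grey plastic bin of bolts on the other side is not it.
- parts_bin: Bystander: fixed grey plastic bin 120 x 120 mm, 55 mm high, with bolts in it. Not for rejects. Origin: centre of its underside.
- cart_a_mid (a point): Cartridge a: one of three that look the same: an upright aluminium barrel, 30 mm diameter, 70 mm high, 350 to 450 g with its plunger, standing loose in a socket, 25 mm of it in the block and 45 mm clear above. This point is the centre of the barrel, 35 mm above its foot; z is its axis. Its plunger rises out of its top, so a gripper taking the barrel from above has the plunger between its fingers.
- plunger_a_top (a point): Centre of the top face of cartridge a's plunger button: a steel disc of 22 mm diameter, 6 mm thick, on a 12 mm rod. Drawn out, this face is 31 mm above the barrel's rim; it sinks as the plunger is pressed. Press straight down on it with a shut gripper.
- plunger_a (a joint): Cartridge a's plunger, pressed in (m): 0 drawn out, 0.025 hard in; starts at 0 to 0.003, stays about where left. A sound one drags evenly at about 2 N, meets a soft cushion at 0.022 (2.5 N/mm) and is home beyond 0.020. The sticking one stiffens from a depth of 0.0085 to 0.012 on, by 3.5 N/mm, and creeps back to there when let go. Over 22 N does damage. Which one sticks varies, unseen.
- cart_b_mid (a point): Cartridge b: one of three that look the same: an upright aluminium barrel, 30 mm diameter, 70 mm high, 350 to 450 g with its plunger, standing loose in a socket, 25 mm of it in the block and 45 mm clear above. This point is the centre of the barrel, 35 mm above its foot; z is its axis. Its plunger rises out of its top, so a gripper taking the barrel from above has the plunger between its fingers.
- plunger_b_top (a point): Centre of the top face of cartridge b's plunger button: a steel disc of 22 mm diameter, 6 mm thick, on a 12 mm rod. Drawn out, this face is 31 mm above the barrel's rim; it sinks as the plunger is pressed. Press straight down on it with a shut gripper.
- plunger_b (a joint): Cartridge b's plunger, pressed in (m): 0 drawn out, 0.025 hard in; starts at 0 to 0.003, stays about where left. A sound one drags evenly at about 2 N, meets a soft cushion at 0.022 (2.5 N/mm) and is home beyond 0.020. The sticking one stiffens from a depth of 0.0085 to 0.012 on, by 3.5 N/mm, and creeps back to there when let go. Over 22 N does damage. Which one sticks varies, unseen.
- cart_c_mid (a point): Cartridge c: one of three that look the same: an upright aluminium barrel, 30 mm diameter, 70 mm high, 350 to 450 g with its plunger, standing loose in a socket, 25 mm of it in the block and 45 mm clear above. This point is the centre of the barrel, 35 mm above its foot; z is its axis. Its plunger rises out of its top, so a gripper taking the barrel from above has the plunger between its fingers.
- plunger_c_top (a point): Centre of the top face of cartridge c's plunger button: a steel disc of 22 mm diameter, 6 mm thick, on a 12 mm rod. Drawn out, this face is 31 mm above the barrel's rim; it sinks as the plunger is pressed. Press straight down on it with a shut gripper.
- plunger_c (a joint): Cartridge c's plunger, pressed in (m): 0 drawn out, 0.025 hard in; starts at 0 to 0.003, stays about where left. A sound one drags evenly at about 2 N, meets a soft cushion at 0.022 (2.5 N/mm) and is home beyond 0.020. The sticking one stiffens from a depth of 0.0085 to 0.012 on, by 3.5 N/mm, and creeps back to there when let go. Over 22 N does damage. Which one sticks varies, unseen.
- oil_can: Bystander, loose, to be left alone: closed aluminium can, 52 mm diameter, 100 mm high; origin at the centre of its underside.
- offcut: Bystander, loose, to be left alone: aluminium bar offcut 40 x 90 x 25 mm; origin at the centre of its underside.
- brush: Bystander, loose, to be left alone: small brush 180 mm long, lying; origin under it.
- hex_key: Bystander, loose, to be left alone: L-shaped hex key 90 x 30 mm, 8 mm thick, lying; origin under its long leg.
- chuck_key: Bystander, loose, to be left alone: T-shaped chuck key about 65 x 70 mm, 16 mm thick, lying; origin under its shank.
- collar: Bystander, loose, to be left alone: steel shaft collar, 44 mm diameter, 18 mm high; origin at the centre of its underside.
Things that resemble listed ones, but are neither listed nor needed, are in the scene too. What is shaped like the tray but red is not meant. Leave any green or orange look-alike of the part that bears cart_b_mid alone.

How it is judged (in metres and radians):
On the way:
1. all three plungers have been tried in the block: each pressed in by more than 6 mm, the two sound ones home (value of joint each of plunger_a, plunger_b, plunger_c above 0.006 m and x of cart_a_mid in the frame of block between -0.008 and 0.008 m and y of cart_a_mid in the frame of block between -0.083 and 0.083 m and z of each of cart_a_mid, cart_b_mid, cart_c_mid in the frame of block below 0.06 m and angle between each of cart_a_mid, cart_b_mid, cart_c_mid's own z axis and vertical below 0.15 rad and x of cart_b_mid in the frame of block between -0.008 and 0.008 m and y of cart_b_mid in the frame of block between -0.083 and 0.083 m and x of cart_c_mid in the frame of block between -0.008 and 0.008 m and y of cart_c_mid in the frame of block between -0.083 and 0.083 m and (value of joint each of plunger_b, plunger_c above 0.02 m or value of joint each of plunger_a, plunger_c above 0.02 m or value of joint each of plunger_a, plunger_b above 0.02 m)), for 0.2 s.
At the end, for the whole second after the job is handed in: Two cartridges are seated in the block (within 5 mm), upright, plungers home (in over 20 mm of 25); the third, its plunger tried (in over 6 mm), stands upright (within 0.15 rad) on the reject tray's floor; all at rest (((x of cart_a_mid in the frame of tray between -0.062 and 0.062 m and y of cart_a_mid in the frame of tray between -0.062 and 0.062 m and z of cart_a_mid in the frame of tray between 0.03 and 0.046 m and angle between each of cart_a_mid, cart_b_mid, cart_c_mid's own z axis and vertical below 0.15 rad and value of joint plunger_a above 0.006 m and value of joint each of plunger_b, plunger_c above 0.02 m and x of cart_b_mid in the frame of block between -0.008 and 0.008 m and y of cart_b_mid in the frame of block between -0.083 and 0.083 m and z of each of cart_b_mid, cart_c_mid in the frame of block below 0.06 m and x of cart_c_mid in the frame of block between -0.008 and 0.008 m and y of cart_c_mid in the frame of block between -0.083 and 0.083 m) or (x of cart_b_mid in the frame of tray between -0.062 and 0.062 m and y of cart_b_mid in the frame of tray between -0.062 and 0.062 m and z of cart_b_mid in the frame of tray between 0.03 and 0.046 m and angle between each of cart_b_mid, cart_a_mid, cart_c_mid's own z axis and vertical below 0.15 rad and value of joint plunger_b above 0.006 m and value of joint each of plunger_a, plunger_c above 0.02 m and x of cart_a_mid in the frame of block between -0.008 and 0.008 m and y of cart_a_mid in the frame of block between -0.083 and 0.083 m and z of each of cart_a_mid, cart_c_mid in the frame of block below 0.06 m and x of cart_c_mid in the frame of block between -0.008 and 0.008 m and y of cart_c_mid in the frame of block between -0.083 and 0.083 m) or (x of cart_c_mid in the frame of tray between -0.062 and 0.062 m and y of cart_c_mid in the frame of tray between -0.062 and 0.062 m and z of cart_c_mid in the frame of tray between 0.03 and 0.046 m and angle between each of cart_c_mid, cart_a_mid, cart_b_mid's own z axis and vertical below 0.15 rad and value of joint plunger_c above 0.006 m and value of joint each of plunger_a, plunger_b above 0.02 m and x of cart_a_mid in the frame of block between -0.008 and 0.008 m and y of cart_a_mid in the frame of block between -0.083 and 0.083 m and z of each of cart_a_mid, cart_b_mid in the frame of block below 0.06 m and x of cart_b_mid in the frame of block between -0.008 and 0.008 m and y of cart_b_mid in the frame of block between -0.083 and 0.083 m)) and linear speed of each of cart_a, cart_b, cart_c below 0.02 m/s); the robot touches nothing.
It fails at once if a plunger is forced: more than 22 N on it (contact force between any of the fingers, the arm and plunger_a above 22 N or contact force between any of the fingers, the arm and plunger_b above 22 N or contact force between any of the fingers, the arm and plunger_c above 22 N).
It fails at once if a bystander is moved by more than 30 mm (distance of any of oil_can, offcut, brush, hex_key, chuck_key, collar from where it was at the start of the episode above 0.03 m).
It also fails if it takes over 64 s, if anything falls off the work surface, if the arm or the gripper's body presses on something with over 40 N, if the wrist force passes 120 N, or if a joint passes its speed limit or range.

## Robot

A 7-joint arm with a two-finger parallel gripper is mounted at the origin on the work surface. World frame = base frame: x ahead of the robot, y to its left, z up, the work surface at z = 0. Lengths are in m, angles in degrees, forces in N, time in s.
With the tool pointing down it reaches from about 0.4 to 0.85 m from the base axis. Payload 4.5 kg.
Tool frame: the origin (TCP) lies on the mounting face of the last link; the fingertips stand 173 mm ahead of it and the grasp point (between the pads) lies 155 mm ahead of it; x points along the fingers, z is the direction in which the jaws open and shut, and the axes are right-handed (so a half turn about x gives the same grasp; the last joint's range is limited). The gripper opens to 85 mm and grips with 20 to 120 N. Pads are 22 mm wide; open, the fingers measure 114 mm over their backs; the gripper's body (76 mm by 85 mm) begins 54 mm behind the grasp point. The pads swing forward as they close: fully open they stand 13 mm farther back than shut.
Start: joints at [71.379, 39.483, -11.15, 89.685, 9.013, 51.709, -12.324], TCP at [0.219, -0.585, 0.405] pointing down, gripper open.
Joint ranges: [-172.22, 172.22], [-26.19, 119.32], [-84.43, 86.54], [7.71, 146.69], [-57.33, 237.33], [2.42, 119.75], [-152.13, 152.13]. Speed limits (degrees/s): [147.25, 147.25, 180, 180, 180, 180, 180].

## Interface

Orientations are given as [roll, pitch, yaw] about the fixed x, y, z axes, in that order (R = Rz(yaw) Ry(pitch) Rx(roll)).
In Python, from bench import r, optics, finder gives the robot as it stands. Calls block until the motion is done:
- r.reach(position, orientation): joint-space move of the TCP to a pose.
- r.move_straight(position, rotation=None, v=0.15, force_limit=None): straight line of the TCP; rotation=None keeps the orientation; v is the mean speed in m/s. With force_limit (N) it stops when the force on the tool has changed by that much, and returns True; else False.
- r.move_joints(angles): joint-space move.
- r.gripper_to(opening, grip_force=None): finger opening in m; grip_force is the grip in N (None keeps the last); returns when the fingers have stopped.
- r.wait(seconds).
- r.ik(position, orientation): joint angles nearest the present ones, or None.
- optics.camera(name): name is "scene" or "top"; returns a dict with "pixels" (384x512x3 uint8, blue, green, red), "K" (3x3 intrinsics, pixels), "rvec" (rotation vector, rad) and "tvec" (3), from world to camera coordinates, as OpenCV has them. Camera axes: x right, y down, z forward; pixel columns grow to the right and rows downward; lengths in m; the calibration is good to about 2 mm. A picture is of the moment at which its call begins. There is no depth.
A pose or a line that the arm cannot do raises r.Unreachable and nothing moves.
- r.sign_off(): hands the job in, once; it reports no verdict.
Trained networks look in the newest picture that a camera, given by its name, has taken for a name from the list of things; names that differ only in an ending like _2 or _b are one class to them, and where a whole thing is asked for, a point or a joint stands for the part that bears it (a point fixed in the world has none). Each returns a list of dicts, best first, with "confidence" (0 to 1); they miss things now and then, are a little off and sometimes report something else, mostly with a low value. They report only what shows in the picture. A call takes as long as a camera call. They do not tell look-alikes from the thing itself.
- finder.silhouettes(camera, label): "pixels" (384x512 bool, what is visible of it) and "location" ([column, row] in pixels, amid what is visible of it).
Readings, each from a call of its own:
- r.current_clock(): time.
- r.current_qpos(): joint angles.
- r.current_joint_vel(): joint speeds.
- r.current_tau(): joint torques, N m.
- r.current_tool_pos(): TCP position.
- r.current_eef_rot(): TCP orientation.
- r.current_ft_force(): force on the tool from outside, world axes, zero at the start.
- r.current_ft_torque(): the same for the moment, N m.
- r.current_grip_width(): finger opening in m.
Only numpy, scipy, OpenCV 4.12 (cv2) and the standard library are available. Lean on these libraries where they do the work, as an engineer would, in place of code of your own. Each camera call takes 0.05 s, during which the arm holds its last target.

## Working session

There is one attempt and no reset: what is moved stays moved. The work goes in short steps, each a Python script; the robot and the scene stay as the last script left them, time stands still between calls to the robot, and variables do not carry over. Pictures are saved under pics/ and viewed, and the job is handed in when it is done.

```bash
ls; mkdir -p pics
cat > h.py <<'E'
import numpy as np, cv2
from bench import r, optics, finder
def snap(n):
    c=optics.camera(n); return c
def ray(c,uv):
    R=cv2.Rodrigues(np.array(c["rvec"],float))[0]; t=np.array(c["tvec"],float).reshape(3)
    p=cv2.undistortPoints(np.array([[uv]],float),np.array(c["K"],float),None)[0,0]
    o=-R.T@t; d=R.T@np.array([p[0],p[1],1.0]); return o,d
def at_z(c,uv,z):
    o,d=ray(c,uv); return o+d*(z-o[2])/d[2]
def proj(c,P):
    return cv2.projectPoints(np.array(P,float).reshape(-1,1,3),np.array(c["rvec"],float),np.array(c["tvec"],float),np.array(c["K"],float),None)[0][:,0]
E
python3 - <<'E'
from h import *
for n in("scene","top"):
    c=snap(n); cv2.imwrite(f"pics/{n}0.png",cv2.resize(c["pixels"],(800,600)))
    o,d=ray(c,(256,192)); print(n,o,d,np.array(c["K"])[0])
    for l in("block","tray","parts_bin","cart_a_mid","plunger_a_top","oil_can","offcut","brush","hex_key","chuck_key","collar"):
        for s in finder.silhouettes(n,l)[:6]:
            print(l,round(s["confidence"],2),np.round(s["location"]),s["pixels"].sum())
print(r.current_clock(),r.current_eef_rot(),r.current_ft_force())
E
```

```text
pics
scene [1.23986903 0.10255607 0.70046628] [-0.77947177 -0.04542639 -0.62512304] [398.26882443   0.         247.87995418]
block 0.7 [209. 241.] 3802
block 0.44 [233. 287.] 1117
block 0.18 [351. 222.] 2160
tray 0.74 [354. 222.] 2235
tray 0.65 [360. 175.] 1531
tray 0.45 [334. 289.] 1194
parts_bin 0.75 [115. 227.] 2637
cart_a_mid 0.81 [240. 215.] 311
plunger_a_top 0.48 [241. 201.] 87
oil_can 0.57 [232. 288.] 1141
offcut 0.83 [162. 295.] 945
offcut 0.57 [233. 287.] 1147
brush 0.56 [333. 288.] 1243
hex_key 0.49 [264. 200.] 133
chuck_key 0.66 [201. 193.] 168
collar 0.53 [118. 269.] 320
top [0.43923981 0.03012581 0.98428076] [ 0.09701053  0.01165436 -0.99522275] [350.90424061   0.         255.51368209]
block 0.79 [287. 185.] 3413
block 0.52 [164. 211.] 2254
block 0.23 [293. 177.] 69
tray 0.64 [167. 212.] 2340
tray 0.64 [139. 285.] 2513
parts_bin 0.93 [380. 188.] 2330
cart_a_mid 0.51 [267. 187.] 120
plunger_a_top 0.58 [261. 182.] 60
oil_can 0.84 [262. 117.] 444
oil_can 0.33 [229. 243.] 23
offcut 0.63 [314. 121.] 539
brush 0.6 [188. 137.] 712
chuck_key 0.71 [309. 240.] 64
chuck_key 0.63 [320. 177.] 171
collar 0.5 [363. 144.] 84
collar 0.35 [263. 182.] 56
1.2 [ -9.41130445  89.99229313 -78.85266261] [-0.33055201 -0.10598641  0.25825835]
```

View pics/scene0.png

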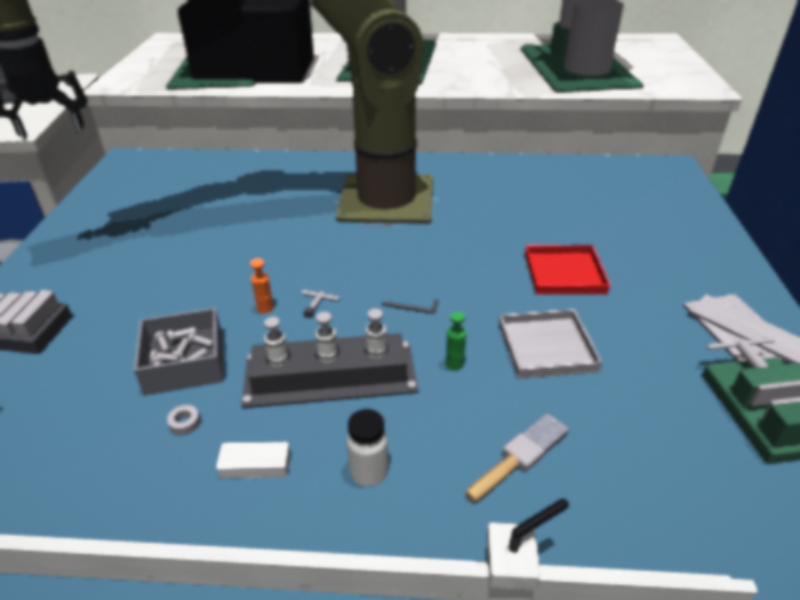

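View pics/top0.png

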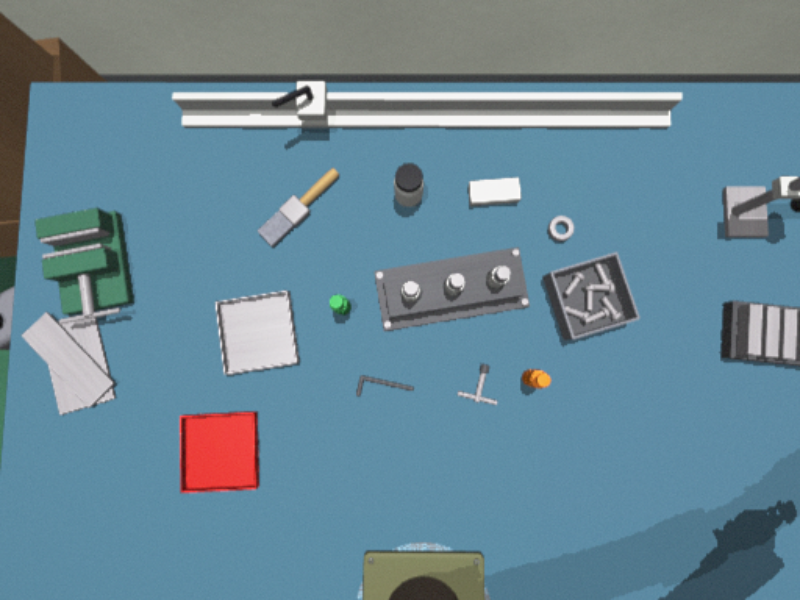

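Candidates, in 800x600 top-picture pixels:
- **Cartridges:** three grey ones in the block at (410,290), (455,283) and (500,275). The green (340,303) and orange (537,379) ones are look-alikes to leave alone.
- **Tray:** the grey one at (258,332). The red one (220,452) and the bolt bin (592,296) are not meant.

I choose the three grey cartridges and the grey tray, and will check them in close crops.

Run:
```python
from h import *
c=snap("top"); im=c["pixels"]
cv2.imwrite("pics/crop_top.png",cv2.resize(im[145:225,235:345],None,fx=7,fy=7,interpolation=cv2.INTER_CUBIC))
cv2.imwrite("pics/crop_tray.png",cv2.resize(im[180:245,130:230],None,fx=8,fy=8,interpolation=cv2.INTER_CUBIC))
c=snap("scene"); im=c["pixels"]
cv2.imwrite("pics/crop_scene.png",cv2.resize(im[190:265,150:275],None,fx=6,fy=6,interpolation=cv2.INTER_CUBIC))
```

```text
(no output)
```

View pics/crop_top.png

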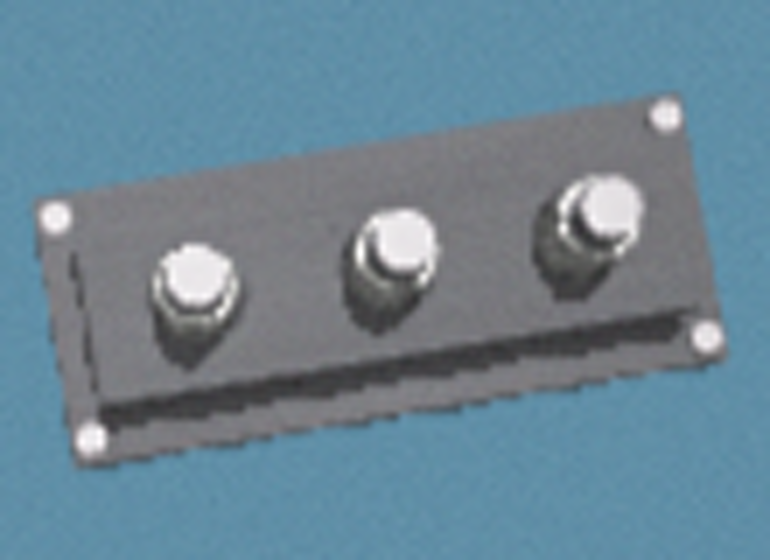

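View pics/crop_tray.png

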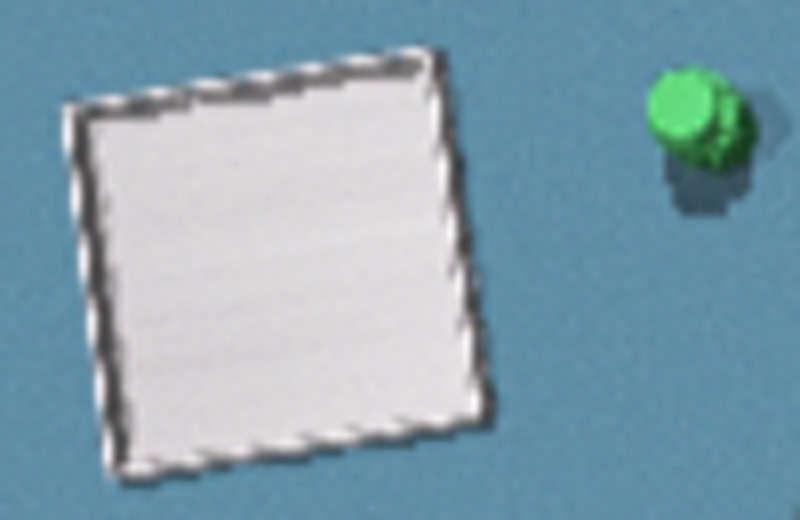

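View pics/crop_scene.png

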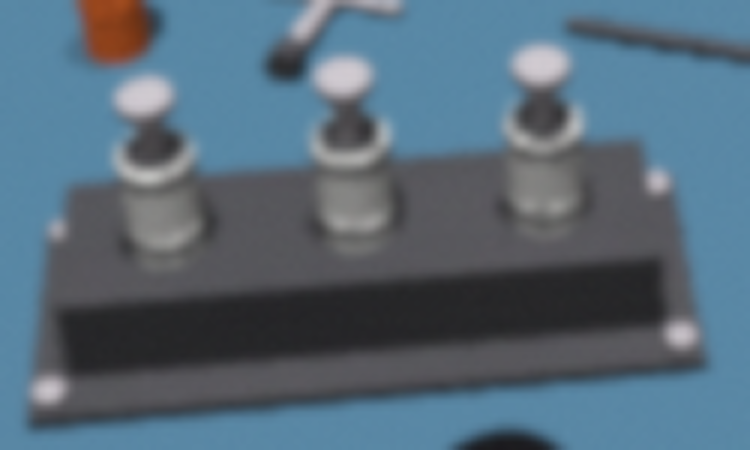

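```bash
cat > meas.py <<'E'
from h import *
ct=snap("top"); cs=snap("scene")
f=lambda p,s,o: (np.array(p)+.5)/s-.5+np.array(o)
T=[f(p,7,(235,145)) for p in((195,277),(404,242),(610,207))]
S=[f(p,6,(150,190)) for p in((540,66),(343,76),(144,98))]
for a,b in zip(T,S):
    o1,d1=ray(ct,a);o2,d2=ray(cs,b)
    k=np.linalg.lstsq(np.c_[d1,-d2],o2-o1,rcond=None)[0]
    p,q=o1+k[0]*d1,o2+k[1]*d2
    print("tri",np.round((p+q)/2,4),"gap",round(np.linalg.norm(p-q),4),"top@.1195",np.round(at_z(ct,a,.1195),4),"scene",np.round(at_z(cs,b,.1195),4))
B=[f(p,7,(235,145)) for p in((55,217),(665,115),(707,338),(91,440))]
W=np.array([at_z(ct,b,.01) for b in B]); print("bolts",W.round(4).tolist(),"c",W.mean(0).round(4)); d=(W[0]-W[1]+W[3]-W[2]);print("yaw",np.degrees(np.arctan2(d[1],d[0]))-90)
R=[f(p,8,(130,180)) for p in((65,103),(432,46),(492,422),(116,480))]
W=np.array([at_z(ct,b,.022) for b in R]); print("tray",W.round(4).tolist(),W.mean(0).round(4)); d=(W[0]-W[1]+W[3]-W[2]);print(np.degrees(np.arctan2(d[1],d[0]))-90,np.linalg.norm(W-np.roll(W,1,0),axis=1))
E
python3 meas.py
```

```text
tri [0.5437 0.0243 0.1155] gap 0.0002 top@.1195 [0.5432 0.0244 0.1195] scene [0.5485 0.0248 0.1195]
tri [ 0.5563 -0.0497  0.1179] gap 0.0002 top@.1195 [ 0.5561 -0.0496  0.1195] scene [ 0.5581 -0.0492  0.1195]
tri [ 0.5696 -0.1235  0.1151] gap 0.0002 top@.1195 [ 0.569  -0.1227  0.1195] scene [ 0.5746 -0.1219  0.1195]
bolts [[0.5803, 0.0799, 0.01], [0.6228, -0.1645, 0.01], [0.533, -0.1798, 0.01], [0.491, 0.0647, 0.01]] c [ 0.5568 -0.0499  0.01  ]
yaw 9.80109853860911
tray [[0.5301, 0.3687, 0.022], [0.5506, 0.242, 0.022], [0.4215, 0.218, 0.022], [0.401, 0.346, 0.022]] [0.4758 0.2937 0.022 ]
9.144378073532565 [0.13105592 0.12836705 0.13127019 0.12969878]
```

```bash
cat >> h.py <<'E'
M=np.array([0.5565,-0.0497]); YAW=9.8
_y=np.radians(YAW); BX=np.array([np.cos(_y),np.sin(_y)]); BY=np.array([-np.sin(_y),np.cos(_y)])
C={'L':M+.075*BY,'M':M,'R':M-.075*BY}
TRAY=np.array([.4758,.2937])
E
python3 - <<'E'
from h import *
q0=np.array(r.current_qpos()); print(np.std([r.current_ft_force() for _ in range(20)],0), r.current_clock())
for k in list(C)+['T']:
  p=C.get(k,TRAY)
  for z in (.30,.227):
    for roll in (0,180):
      for j in (9.8,):
        q=r.ik([*p,z],[roll,90,j]); print(k,z,roll,j,None if q is None else np.round(q))
E
```

```text
[1.38777878e-16 0.00000000e+00 1.38777878e-17] 1.4
L 0.3 0 9.8 [  6.  44. -23. 109.  29.  34. -26.]
L 0.3 180 9.8 [ -21.   45.   23.  110.  -32.   32. -146.]
L 0.227 0 9.8 [  2.  50. -15. 111.  31.  23. -27.]
L 0.227 180 9.8 [ -18.   52.   19.  112.  -40.   23. -139.]
M 0.3 0 9.8 [ 15.  45. -24. 106.  30.  36. -18.]
M 0.3 180 9.8 [ -12.   45.   22.  108.  -30.   33. -141.]
M 0.227 0 9.8 [ 11.  51. -19. 108.  34.  27. -22.]
M 0.227 180 9.8 [ -10.   52.   18.  109.  -36.   24. -136.]
R 0.3 0 9.8 [ 21.  46. -24. 102.  28.  38.  -8.]
R 0.3 180 9.8 [  -4.   46.   21.  103.  -27.   35. -137.]
R 0.227 0 9.8 [ 19.  52. -20. 104.  33.  30. -13.]
R 0.227 180 9.8 [  -2.   53.   18.  105.  -32.   27. -132.]
T 0.3 0 9.8 [-22.  45. -24. 106.  29.  35. -55.]
T 0.3 180 9.8 [ -0.  62. -72. 105.  65.  67.  94.]
T 0.227 0 9.8 [-42.  51.  10. 109. -21.  22.  -7.]
T 0.227 180 9.8 [ -1.  70. -72. 107.  75.  68.  88.]
```

```bash
cat >> h.py <<'E'
ORI=[0,90,YAW]
def press(k,lim=5.0,ztip=.0975):
    p=C[k]; r.reach([*p,.173+.150],ORI); r.move_straight([*p,.173+.127],v=.08); r.wait(.3)
    f0=np.array(r.current_ft_force())
    hit=r.move_straight([*p,.173+ztip],v=.012,force_limit=lim)
    print(k,"hit",hit,"tip",np.round(np.array(r.current_tool_pos())-[0,0,.173],4),"dF",np.round(np.array(r.current_ft_force())-f0,2),"t",r.current_clock(),flush=True)
    r.wait(.2); print("dF settled",np.round(np.array(r.current_ft_force())-f0,2))
E
python3 - <<'E'
from h import *
r.gripper_to(0.0)
print(r.current_grip_width())
press('R')
c=snap("scene"); cv2.imwrite("pics/pR.png",cv2.resize(c["pixels"][150:270,130:290],None,fx=5,fy=5,interpolation=cv2.INTER_CUBIC))
E
```

```text
9.47269490114999e-05
R hit True tip [ 0.5693 -0.1236  0.098 ] dF [-1.89 -0.05  4.97] t 7.3
dF settled [-0.91 -0.14  4.83]
```

View pics/pR.png

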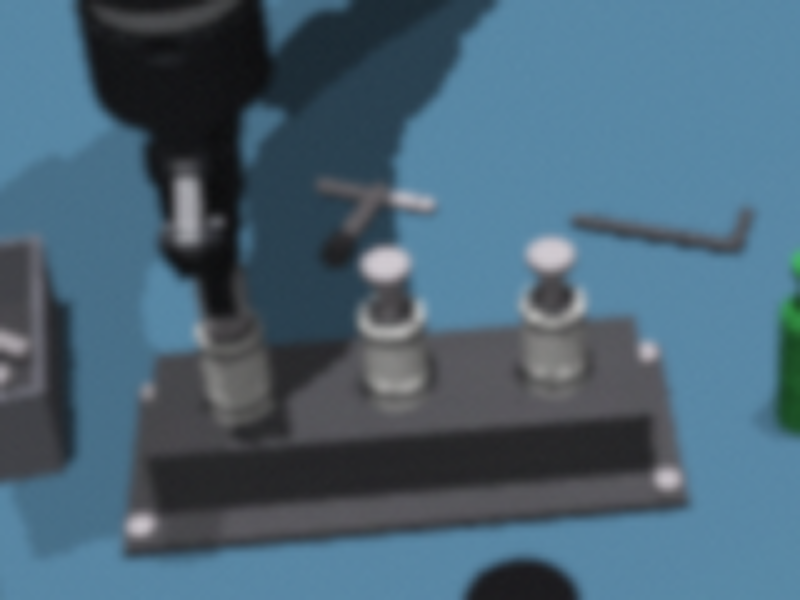

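R's plunger (far left in the picture) ran down to 23 mm and met the cushion at 5 N, so it is sound. The other two are still drawn out at (385,265) and (550,255).

Run:
```python
from h import *
p=C['R']; r.move_straight([*p,.173+.150],v=.15)
press('M')
r.move_straight([*C['M'],.173+.150],v=.15)
press('L')
r.move_straight([*C['L'],.173+.150],v=.15)
r.reach([*TRAY,.40],ORI); print(r.current_clock())
for n,(a,b,c_,d) in (("scene",(150,270,130,290)),("top",(145,225,235,345))):
    c=snap(n); cv2.imwrite(f"pics/after_{n}.png",cv2.resize(c["pixels"][a:b,c_:d],None,fx=5,fy=5,interpolation=cv2.INTER_CUBIC))
```

```text
M hit True tip [ 0.5566 -0.0497  0.1088] dF [ 0.78 -0.31  2.45] t 10.6583
dF settled [1.31 0.27 2.9 ]
L hit True tip [0.5438 0.0242 0.0979] dF [ 0.2  -0.2   3.93] t 14.7333
dF settled [0.92 0.72 5.3 ]
16.5417
```

View pics/after_scene.png

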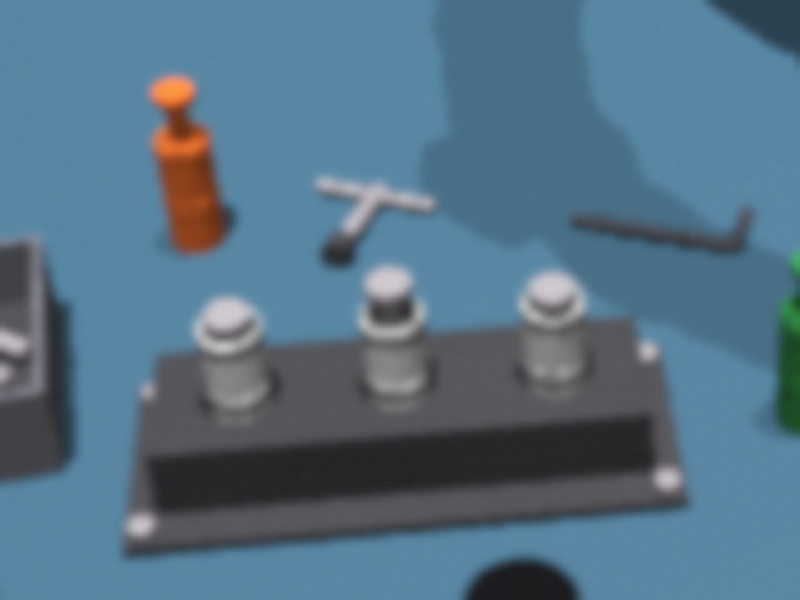

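View pics/after_top.png

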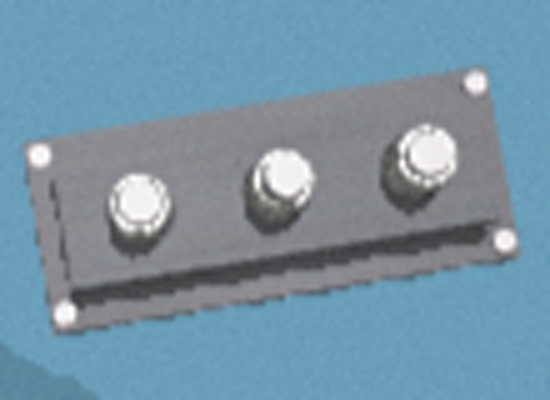

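L and R, the outer two at (550,290) and (228,318), show their buttons close to the rims, so they are home. M (388,285) stands part-way at about 12 mm, where the press stopped, so M is the stiff one. I'll grasp M across the block's x.

Run:
```python
from h import *
p=C['M']
r.gripper_to(.060,40)
r.reach([*p,.36],ORI)
print(r.move_straight([*p,.226],v=.08,force_limit=8), np.round(r.current_tool_pos(),4))
r.gripper_to(0.0,40); print("w",r.current_grip_width())
print(r.move_straight([*p,.27],v=.05,force_limit=25), np.round(r.current_tool_pos(),4),r.current_grip_width(),r.current_ft_force(),r.current_clock())
c=snap("scene"); cv2.imwrite("pics/lift.png",cv2.resize(c["pixels"][130:270,130:290],None,fx=4,fy=4,interpolation=cv2.INTER_CUBIC))
```

```text
False [ 0.5567 -0.0497  0.2264]
w 0.02923475939977953
False [ 0.5563 -0.0497  0.2697] 0.028993006112627707 [-0.24542057  0.6845704  -4.62649573] 21.8083
```

View pics/lift.png

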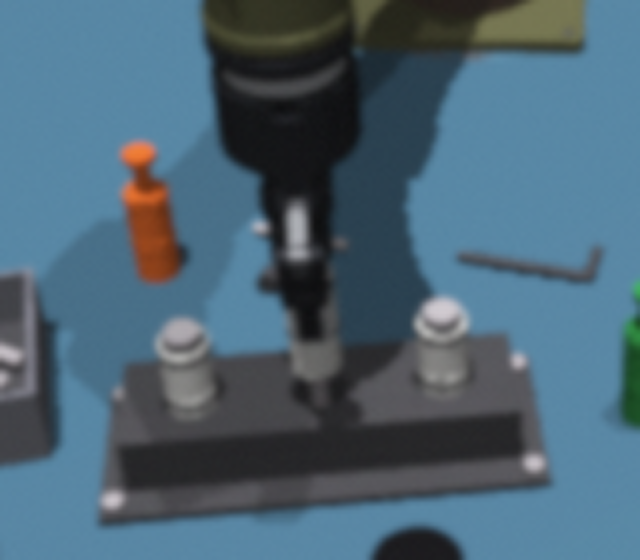

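The stiff cartridge is held at (315,350) and clear of its socket. The other two are still seated at (187,370) and (442,345). Next I carry it over the green look-alike to the tray.

Run:
```python
from h import *
r.move_straight([*C['M'],.40],v=.15)
try: r.move_straight([*TRAY,.40],v=.2)
except r.Unreachable: print("reach"); r.reach([*TRAY,.40],ORI)
r.move_straight([*TRAY,.225],v=.12)
print(r.current_grip_width(),r.current_clock()); r.wait(.2)
print(r.move_straight([*TRAY,.205],v=.015,force_limit=4), np.round(r.current_tool_pos(),4),r.current_eef_rot(),np.round(r.current_ft_force(),2),r.current_clock())
c=snap("scene"); cv2.imwrite("pics/place.png",cv2.resize(c["pixels"][140:270,270:420],None,fx=4,fy=4,interpolation=cv2.INTER_CUBIC))
```

```text
0.028895439152608907 26.4
True [0.4758 0.2937 0.2093] [-96.9958064   89.98512078 -87.19964715] [ 0.26 -1.14  5.05] 27.575
```

View pics/place.png

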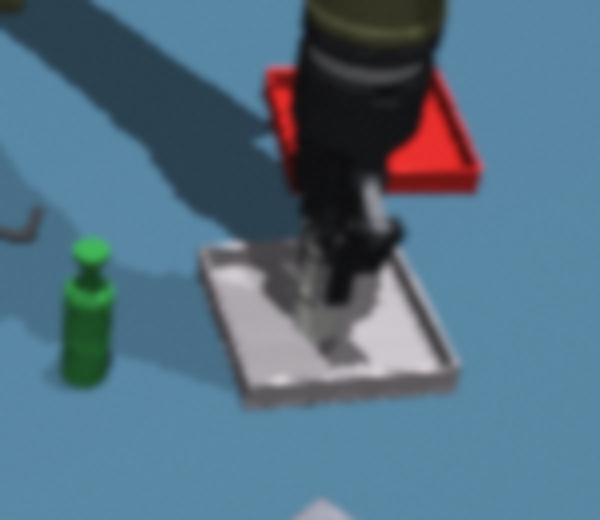

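The cartridge rests on the tray floor at (320,320): contact came at TCP z 0.209, against about 0.209 expected. I release and retreat.

Run:
```python
from h import *
r.gripper_to(.060); r.wait(.2)
r.move_straight([*TRAY,.34],v=.1)
r.reach([.40,-.30,.42],ORI); r.wait(.3); print(r.current_clock(),r.current_ft_force())
for n in("scene","top"):
    c=snap(n); cv2.imwrite(f"pics/end_{n}.png",cv2.resize(c["pixels"],(800,600),interpolation=cv2.INTER_CUBIC))
    if n=="scene": cv2.imwrite("pics/end_crop.png",cv2.resize(c["pixels"][170:270,130:400],None,fx=2.9,fy=2.9,interpolation=cv2.INTER_CUBIC))
    for k,q in list(C.items())+[("T",TRAY)]:
        z=(.003 if k=="T" else .02)
        print(n,k,(proj(c,[[*q,z],[*q,z+.07],[*q,z+.079]])*800/512).round().tolist())
```

```text
32.15 [-0.39214613 -0.39219864 -0.6987453 ]
scene L [[376.0, 360.0], [375.0, 327.0], [375.0, 322.0]]
scene M [[328.0, 364.0], [324.0, 330.0], [324.0, 326.0]]
scene R [[279.0, 368.0], [274.0, 335.0], [273.0, 330.0]]
scene T [[544.0, 345.0], [550.0, 312.0], [551.0, 308.0]]
top L [[410.0, 294.0], [410.0, 290.0], [410.0, 289.0]]
top M [[452.0, 287.0], [455.0, 282.0], [456.0, 281.0]]
top R [[493.0, 280.0], [500.0, 275.0], [501.0, 274.0]]
top T [[259.0, 332.0], [248.0, 330.0], [246.0, 330.0]]
```

View pics/end_top.png

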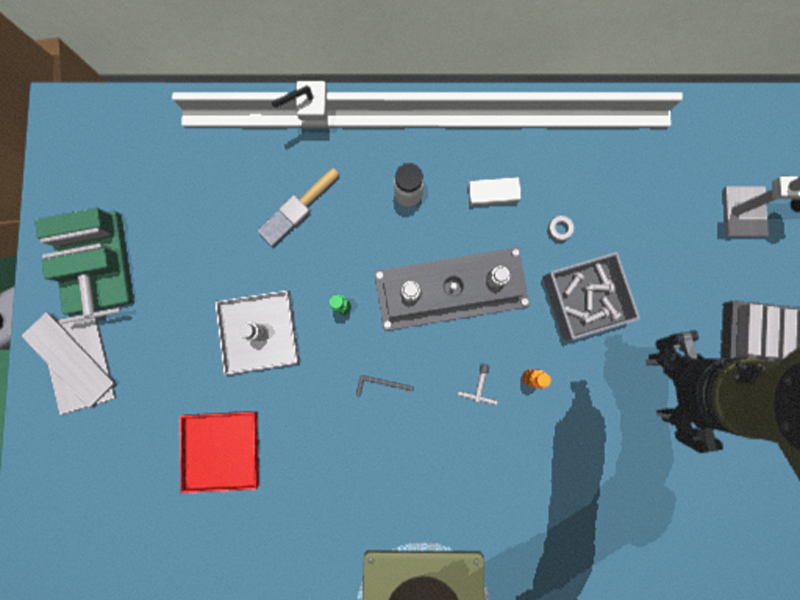

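View pics/end_crop.png

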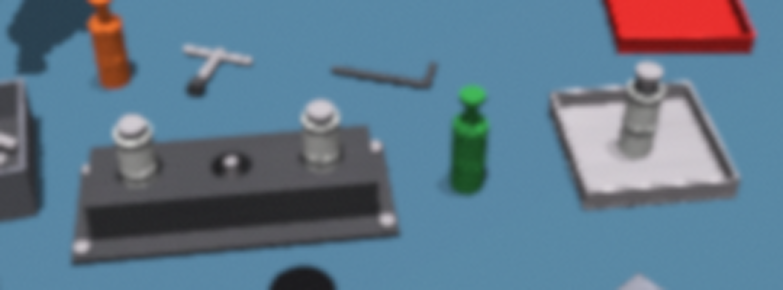

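The stiff cartridge stands upright in the grey tray at top (250,332). L and R are seated with their plungers home at (410,291) and (500,275). All the bystanders are where they were in the first picture.

```bash
python3 -c "
from h import *
r.sign_off()"
```

```text
the job is handed in; nothing more can be done
```

I tried all three cartridges in the block and moved the stiff one to the grey reject tray. I handed the job in at about 32 s of the 64 s allowed; no verdict is reported.

**Plungers:** The two outer cartridges ran down to about 23 mm, stopped by the 5 N force limit in the cushion, and were left home in the block. The middle one stopped at about 12 mm, and I did not press it any further.

**Placing:** I lifted the middle cartridge out and set it down in the tray. It touched the floor at the height I expected.

**Last checks:** The final pictures show it upright in the tray and the two sound ones seated with their plungers down. Bystanders and look-alikes show no visible movement, and the arm is clear of everything.

**One reading that disagreed:** After the middle plunger's stop, the settled force was only about 2.9 N, below the 5 N limit that stopped it. I did not press it again to confirm. I took it as the stiff one because it stopped part-way while the other two went fully home.

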